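# Open the bench press by its ball knob and take out the board

## Task

The wooden board is held in the small grey iron screw press. Unscrew the press by its smooth black ball knob (anticlockwise seen from above, about two thirds of a turn, so you will have to let go and take a fresh hold) until it is fully open, leaving the board where it is meanwhile; then draw the board out and lay it flat on the bench, clear of the press, without dropping it. Do not disturb the two metal weights or the tin.

Things in the scene. Friction and masses are not known exactly. Their poses are not given: they have to be found in the camera images.
- press: Grey cast-iron screw press fixed to the bench. Origin: on the bench under the screw axis, z up. Bed 170 (x) by 120 (y) by 8 mm, centred there. 18 mm columns at x = +-62 carry a crosshead 160 (x) by 36 (y), 68 to 90 mm high, column nuts to 100. Screw neck 16 mm thick. Open towards +-y; the board sticks out and is drawn out level along +y.
- platen: Grey iron pressing plate under the crosshead, 100 (x) by 60 (y) by 12 mm. Origin: centre of its underside, 32 mm above the bench with the screw at 0. It does not turn; it rises 1.8 mm per rad of the screw, to 40 mm fully open.
- ball_center (a point): Centre of the smooth black ball knob, 40 mm diameter, on the screw axis, 140 mm above the bench. Polished and sprung: pushed down it gives up to 13 mm (2 to 4 N), so fingertips that reach no lower than 10 mm above its centre squeeze it out of the fingers. Grip across the widest part, 40 N or so. 40 mm of room down to the nuts. White dot on top: towards press -x at screw 0.
- screw (a joint): Turn of the ball knob, rad. About 0: platen touches the board (negative: pressed tight). Grows anticlockwise seen from above and opens the press; the stop, fully open, is at 4.4. At the start -0.35 to 0.5. Turns stiffly, about 0.22 N m, and stays where it is left.
- board: Light wooden board, 50 (x) by 180 (y) by 24 mm (z), about 0.16 kg, lying flat on the press's bed. Origin: centre of its underside. At the start its centre is about 45 mm to the press's +y side of the screw axis, so that about 75 mm of it sticks out past the bed.
- board_end (a point): Centre of the board's outer end face, 12 mm above its underside. To grip it clear of the press, take it across its 50 mm width about 20 mm in from this end.
- knob_weight: Black iron weight with a knob on top, 54 mm diameter, 82 mm high, 0.7 kg, standing on the bench beyond the press; leave alone. Origin: centre of its underside.
- cone_weight: Dark steel weight with a conical top, 56 mm diameter, 97 mm high, 0.8 kg, standing on the bench; leave alone. Origin: centre of its underside.
- tin: Open steel cup, 70 mm diameter, 90 mm high, on the bench on the press's -y side; leave alone. Origin: centre of its underside.
There are look-alikes about, which are no part of the job. Several things have the shape of the board; the one meant has the colours described above.

How it is judged:
On the way:
1. the press is unscrewed, fully open (screw past 4.0 rad) (value of joint screw above 4 rad), for 0.2 s.
At the end, for the whole second after the job is handed in: The screw stands past 4.0 rad (stop at 4.4); the board lies flat and at rest on the bench itself (underside within 4 mm of it, tilt under 0.06 rad), its centre more than 150 mm from the screw axis, so that it is off the bed (value of joint screw above 4 rad and horizontal distance between board and press above 0.15 m and height (world z) of board below 0.004 m and angle between board's own z axis and vertical below 0.06 rad and linear speed of board below 0.01 m/s); the robot touches nothing.
It fails at once if the board is shifted more than 12 mm before the press is open (screw below 3.8 rad) (value of joint screw below 3.8 rad and distance of board from where it was at the start of the episode above 0.012 m).
It fails at once if the board is dropped or thrown (faster than 0.7 m/s with no finger on it) (linear speed of board above 0.7 m/s and contact force between the fingers and board below 0.1 N).
It fails at once if the knobbed weight is moved more than 20 mm (distance of knob_weight from where it was at the start of the episode above 0.02 m).
It fails at once if the conical weight is moved more than 20 mm (distance of cone_weight from where it was at the start of the episode above 0.02 m).
It fails at once if the tin is moved more than 20 mm (distance of tin from where it was at the start of the episode above 0.02 m).
It also fails if it takes over 67 s, if anything falls off the work surface, if the arm or the gripper's body presses on something with over 40 N, if the wrist force passes 120 N, or if a joint passes its speed limit or range.

## Robot

A 7-joint arm with a two-finger parallel gripper is mounted at the origin on the work surface. World frame = base frame: x ahead of the robot, y to its left, z up, the work surface at z = 0. Lengths are in m, angles in rad, forces in N, time in s.
With the tool pointing down it reaches from about 0.4 to 0.85 m from the base axis. Payload 4.5 kg.
Tool frame: the origin (TCP) lies on the centre line of the jaws, within the pads' length; the fingertips stand 11 mm ahead of it and the grasp point (between the pads) lies 8 mm behind it; z points along the fingers, x is the direction in which the jaws open and shut, and the axes are right-handed (so a half turn about z gives the same grasp; the last joint's range is limited). The gripper opens to 88 mm and grips with 3 to 60 N. Pads are 18 mm wide; open, the fingers measure 123 mm over their backs; the gripper's body (75 mm by 187 mm) begins 45 mm behind the grasp point.
Start: joints at [1.148, 0.689, -0.195, 1.565, 0.157, 0.902, -0.215], TCP at [0.276, -0.561, 0.25] pointing down, gripper open.
Joint ranges: [-3.01, 3.01], [-0.46, 2.08], [-1.47, 1.51], [0.13, 2.56], [-1, 4.14], [0.04, 2.09], [-2.66, 2.66]. Speed limits (rad/s): [2.57, 2.57, 3.14, 3.14, 3.14, 3.14, 3.14].

## Interface

Orientations are given as a unit quaternion [w, x, y, z].
In Python, from cell import ctrl gives the robot as it stands.
- The arm moves only by the shell command python3 -m creep 'ROWS' [FORCE]. ROWS is text: rows parted by semicolons, each of 7 numbers parted by spaces: the shift along the tool's x, y, z in cm, then the turn, a rotation vector about the tool's x, y, z in degrees, then the closure, from 0 (fully open) to 1 (shut). In form: tx ty tz ax ay az grip; .... A call has 1 to 20 rows; each row shifts and turns the commanded pose from where the row before left it, along the tool's axes as they then stand; what a row does not reach is not made up. A row lasts 1/8 s, in which the tool goes at most 62.5 mm and 10.7 degrees, less where a joint would pass 70% of its speed; a pose out of reach is approached as far as the arm can. A call is refused whole if a number of a shift passes 6.25 or a number of a turn 10.7, either way. A call with a gripper value outside its range is refused whole. The fingers move at their own pace and stop on an object; FORCE is the grip in N (left out, the last holds). Time passes only in rows, so rows that do not move let the fingers close. It gives the time, the measured TCP pose, the force and the opening at its end, in the units of the state.
- ctrl.get_state(): the state, without advancing time (a new reading comes with each control period).
- ctrl.capture(name): name is "scene" or "top" or "wrist"; returns the picture (400x640x3 uint8, blue, green, red); there is no depth.
- ctrl.camera_info(name): a dict with "fx", "fy", "cx", "cy" (pixels), "dist" ([k1, k2, p1, p2, k3] as OpenCV has them; the pictures are not rectified), "origin" and "attitude" of the camera in the world. Camera axes: x right, y down, z forward; pixel columns grow to the right and rows downward; lengths in m; the calibration is good to about 2 mm. A picture is of the moment at which its call begins: read the wrist's pose just before it. camera_info takes no time and is no camera call; for the wrist camera it gives the pose at the moment of the call.
- ctrl.close_job(): hands the job in, once; it reports no verdict.
Trained networks look in the newest picture that a camera, given by its name, has taken for a name from the list of things; names that differ only in an ending like _2 or _b are one class to them, and where a whole thing is asked for, a point or a joint stands for the part that bears it (a point fixed in the world has none). Each returns a list of dicts, best first, with "confidence" (0 to 1); they miss things now and then, are a little off and sometimes report something else, mostly with a low value. They report only what shows in the picture. A call takes as long as a camera call. They do not tell look-alikes from the thing itself.
- ctrl.spot_in(camera, target): "extent" ([left, top, right, bottom] in pixels, round what is visible of it).
- ctrl.tip_of(camera, target): "xy" ([column, row] in pixels: a listed point, or the origin of a listed thing).
The state is a dict: "clock": time; "joints": joint angles; "joint_velocities": joint speeds; "effort": joint torques, N m; "position": TCP position; "orientation": TCP orientation; "contact_force": force on the tool from outside, world axes, zero at the start; "wrist_torque": the same for the moment, N m; "opening": finger opening in m.
Only numpy, scipy, OpenCV 4.12 (cv2) and the standard library are available. Lean on these libraries where they do the work, as an engineer would, in place of code of your own. Each camera call takes 0.05 s, during which the arm holds its last target. There are 200 camera calls.

## Working session

There is one attempt and no reset: what is moved stays moved. The work goes in short steps, Python scripts to look and compute and a shell command to move; the robot and the scene stay as the last step left them, time stands still between calls to the robot, and variables do not carry over. Pictures are saved under pics/ and viewed, about 8 in all and at most 12, crops included, and the job is handed in when it is done.

```bash
mkdir -p pics; ls
cat > h.py <<'E'
import numpy as np, cv2
from cell import ctrl
from scipy.spatial.transform import Rotation as R
def rot(a):
    a=np.array(a,float)
    return a if a.shape==(3,3) else R.from_quat(a,scalar_first=True).as_matrix()
def ray(info,uv):
    K=np.array([[info['fx'],0,info['cx']],[0,info['fy'],info['cy']],[0,0,1]])
    p=cv2.undistortPoints(np.array([[uv]],float),K,np.array(info['dist'],float))[0,0]
    d=rot(info['attitude'])@np.array([p[0],p[1],1]); return np.array(info['origin'],float),d/np.linalg.norm(d)
def plane(info,uv,z):
    o,d=ray(info,uv); return o+d*(z-o[2])/d[2]
def tri(rs):
    A=sum(np.eye(3)-np.outer(d,d) for o,d in rs); b=sum((np.eye(3)-np.outer(d,d))@o for o,d in rs)
    p=np.linalg.solve(A,b); return p,[np.linalg.norm(np.cross(p-o,d)) for o,d in rs]
def proj(info,P):
    K=np.array([[info['fx'],0,info['cx']],[0,info['fy'],info['cy']],[0,0,1]])
    A=rot(info['attitude']).T; 
    return cv2.projectPoints(np.array(P,float).reshape(-1,3),cv2.Rodrigues(A)[0],-A@np.array(info['origin'],float),K,np.array(info['dist'],float))[0][:,0]
E
python3 - <<'E'
from h import *
print(ctrl.camera_info('scene')); 
s=ctrl.get_state(); print(s['position'],s['orientation'],s['opening'],s['clock'])
a=[]
for c in ['scene','top']:
    im=ctrl.capture(c); a.append(im)
    for t in ['press','ball_center','board','board_end','platen','knob_weight','cone_weight','tin']:
        print(c,t,[(np.round(d['xy']).tolist(),round(d['confidence'],2),np.round(plane(ctrl.camera_info(c),d['xy'],{'ball_center':.14,'board_end':.02,'platen':.032}.get(t,0)),3).tolist()) for d in ctrl.tip_of(c,t)[:4]])
cv2.imwrite('pics/scene.png',a[0]);cv2.imwrite('pics/top.png',a[1])
E
```

```text
pics
{'fx': 448.91400590372183, 'fy': 448.91400590372183, 'cx': 326.6304190469804, 'cy': 197.59878164875636, 'dist': array([-0.10127664,  0.        ,  0.        ,  0.        ,  0.        ]), 'origin': array([ 1.02517743, -0.26292052,  0.92526272]), 'attitude': array([-0.22461072,  0.79191458,  0.5461357 , -0.15542561])}
[ 0.27533384 -0.5604052   0.2488941 ] [-4.24136655e-04  8.48845826e-01 -5.28639664e-01 -8.30694420e-04] 0.08840802753409875 0.0
scene press [([317.0, 221.0], 0.83, [0.543, -0.106, 0.0])]
scene ball_center [([315.0, 186.0], 0.54, [0.537, -0.103, 0.14])]
scene board [([221.0, 210.0], 0.94, [0.433, -0.309, 0.0]), ([331.0, 213.0], 0.93, [0.534, -0.066, 0.0]), ([340.0, 144.0], 0.66, [0.348, 0.032, 0.0]), ([313.0, 189.0], 0.61, [0.456, -0.084, 0.0])]
scene board_end [([362.0, 195.0], 0.87, [0.525, 0.016, 0.02]), ([210.0, 178.0], 0.85, [0.347, -0.314, 0.02]), ([329.0, 115.0], 0.62, [0.259, 0.034, 0.02])]
scene platen [([314.0, 214.0], 0.78, [0.54, -0.109, 0.032])]
scene knob_weight []
scene cone_weight []
scene tin [([247.0, 270.0], 0.88, [0.603, -0.292, 0.0])]
top press [([332.0, 218.0], 0.69, [0.547, -0.117, 0.0])]
top ball_center [([330.0, 222.0], 0.86, [0.534, -0.111, 0.14])]
top board [([311.0, 224.0], 0.97, [0.535, -0.067, 0.0]), ([413.0, 271.0], 0.8, [0.423, -0.303, 0.0]), ([272.0, 307.0], 0.6, [0.344, 0.025, 0.0])]
top board_end [([268.0, 350.0], 0.93, [0.25, 0.034, 0.02]), ([275.0, 231.0], 0.9, [0.52, 0.014, 0.02]), ([419.0, 308.0], 0.68, [0.339, -0.311, 0.02])]
top platen [([330.0, 223.0], 0.92, [0.535, -0.112, 0.032])]
top knob_weight [([275.0, 156.0], 0.9, [0.698, 0.015, 0.0])]
top cone_weight [([321.0, 147.0], 0.93, [0.716, -0.093, 0.0]), ([333.0, 219.0], 0.42, [0.546, -0.12, 0.0])]
top tin [([409.0, 190.0], 0.8, [0.611, -0.299, 0.0])]
```

View pics/scene.png

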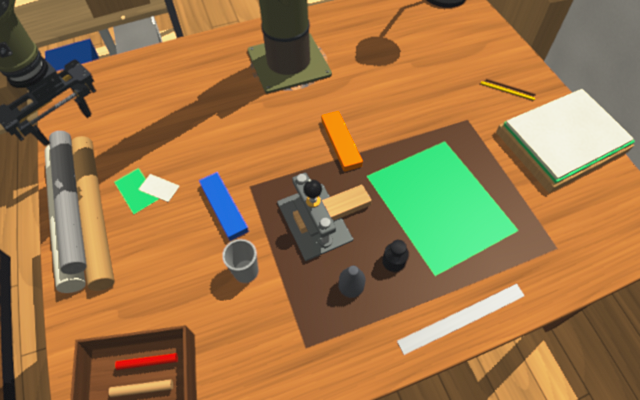

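Run:
```python
from h import *
im=cv2.imread('pics/top.png')[110:370,220:480]; cv2.imwrite('pics/topc.png',cv2.resize(im,(590,590),interpolation=cv2.INTER_CUBIC))
i={c:ctrl.camera_info(c) for c in('scene','top')}
for n,a,b in [('ball',(315,186),(330,222)),('end',(362,195),(275,231)),('press',(317,221),(332,218)),('board',(331,213),(311,224)),('tin',(247,270),(409,190))]:
    print(n,tri([ray(i['scene'],a),ray(i['top'],b)]))
```

```text
ball (array([ 0.53519771, -0.10738708,  0.14007697]), [np.float64(0.0036774925328093774), np.float64(0.003677492532809321)])
end (array([0.52016668, 0.01744681, 0.01131547]), [np.float64(0.0014935873248056223), np.float64(0.0014935873248055848)])
press (array([ 0.54901822, -0.11180308,  0.01442339]), [np.float64(0.004837345965055968), np.float64(0.004837345965056006)])
board (array([ 0.53501414, -0.0668808 ,  0.0012132 ]), [np.float64(0.0004119629040108718), np.float64(0.0004119629040109103)])
tin (array([ 0.60992546, -0.29401933,  0.01417332]), [np.float64(0.002061627379857849), np.float64(0.0020616273798580637)])
```

View pics/topc.png

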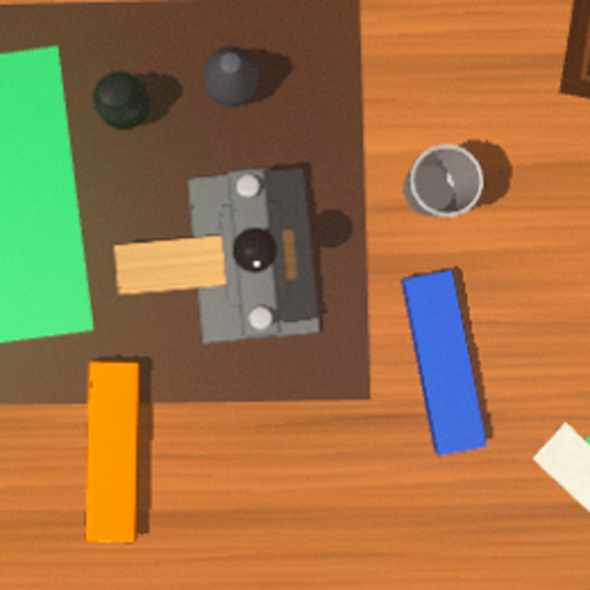

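The scene picture shows four board-shaped things and two black knobs:
- **Board:** light wooden one in the press at scene (347,203), top crop (170,265). Blue at (222,205), orange at (341,140) and the sticks in the box at (140,390) are look-alikes. I choose the light wooden one held in the press, whose end is at about (0.520, 0.017).
- **Ball:** black ball with a white dot on the crosshead at scene (313,187), top crop (254,250). The knob weight at (396,252) is the other black knob. I choose the first.

The dot points to about press −x, so the screw is near 0, and the press yaw is about 5°. I'll move towards it and measure with the wrist camera.

```bash
python3 -m creep '-2.6 -3.84 0 0 0 0 0;-2.6 -3.84 0 0 0 0 0;-2.6 -3.84 0 0 0 0 0;-2.6 -3.84 0 0 0 0 0;-2.6 -3.84 0 0 0 0 0;-2.6 -3.84 0 0 0 0 0;-2.6 -3.84 0 0 0 0 0;-2.6 -3.84 0 0 0 0 0;0 0 0 0 0 0 0;0 0 0 0 0 0 0' 45
cat > look.py <<'E'
from h import *
import sys
# look.py name target... : wrist view
s=ctrl.get_state(); i=ctrl.camera_info('wrist'); im=ctrl.capture('wrist'); cv2.imwrite(f'pics/{sys.argv[1]}.png',im)
print(s['clock'],s['position'].round(4),np.degrees(R.from_quat(s['orientation'],scalar_first=True).as_matrix()[:2,0].dot([1,1j]).__class__ and np.angle(complex(*rot(s['orientation'])[:2,0]))),np.round(s['joints'],2))
import pickle
v={}
for t in sys.argv[2:]:
    d=ctrl.tip_of('wrist',t)[:3]; v[t]=d
    print(t,[(np.round(k['xy'],1).tolist(),round(k['confidence'],2),plane(i,k['xy'],{'ball_center':.14,'board_end':.02}.get(t,0)).round(4).tolist()) for k in d])
pickle.dump((i,v),open(sys.argv[1]+'.pkl','wb'))
E
python3 look.py w1 ball_center board_end board press
```

```text
clock: 2.15
position: [0.4592, -0.2395, 0.2497]
orientation: [0.0, 0.849, -0.529, 0.0]
contact_force: [-0.1, -1.2, -0.4]
opening: 0.0879
2.15 [ 0.4592 -0.2395  0.2497] -63.85551261261712 [ 0.49  0.55 -0.16  1.89  0.13  0.72 -0.86]
ball_center [([211.9, 31.5], 0.66, [0.54, -0.1134, 0.14])]
board_end [([124.0, 5.9], 0.84, [0.526, 0.0209, 0.02]), ([333.3, 273.4], 0.59, [0.339, -0.3168, 0.02]), ([64.0, 216.4], 0.58, [0.2621, 0.0289, 0.02])]
board [([351.7, 210.5], 0.95, [0.4249, -0.3017, 0.0]), ([86.9, 154.8], 0.78, [0.344, 0.0329, 0.0])]
press [([255.1, 58.6], 0.98, [0.5402, -0.1152, 0.0])]
```

```bash
python3 -m creep '-2 -3 0 0 0 0 0;-2 -3 -1 0 0 0 0;-2 -3 -1 0 0 0 0;-2 -3 -1 0 0 0 0;0 0 0 0 0 0 0;0 0 0 0 0 0 0' 
python3 look.py w2 ball_center board_end board press
python3 - <<'E'
from h import *
import pickle
L=[pickle.load(open(f'w{k}.pkl','rb')) for k in(1,2)]
S={'ball_center':[('scene',(315,186)),('top',(330,222))],'board_end':[('scene',(362,195)),('top',(275,231))]}
for t in S:
    r=[ray(i,v[t][0]['xy']) for i,v in L if v[t]]
    print(t,tri(r)); print(' all',tri(r+[ray(ctrl.camera_info(c),p) for c,p in S[t]]))
E
```

```text
clock: 3.15
position: [0.5312, -0.1155, 0.2794]
orientation: [0.001, 0.848, -0.529, -0.0]
contact_force: [-0.3, -0.6, 0.2]
opening: 0.0878
3.15 [ 0.5312 -0.1155  0.2794] -63.917971505524676 [ 0.22  0.54 -0.15  1.78  0.11  0.83 -1.09]
ball_center [([323.4, 182.5], 0.84, [0.5404, -0.1133, 0.14])]
board_end [([150.8, 279.8], 0.97, [0.2665, 0.0365, 0.02])]
board [([286.6, 146.6], 0.88, [0.5309, -0.0636, 0.0]), ([179.0, 231.7], 0.83, [0.347, 0.0282, 0.0]), ([398.9, 275.9], 0.58, [0.4251, -0.3014, 0.0])]
press [([324.7, 157.9], 0.72, [0.5397, -0.1165, 0.0])]
ball_center (array([ 0.54013763, -0.11328601,  0.13948878]), [np.float64(0.00018068765917447004), np.float64(0.00018068765917452552)])
 all (array([ 0.53811134, -0.11046642,  0.14108855]), [np.float64(0.0036212481102029285), np.float64(0.003718883844998201), np.float64(0.006265786214341876), np.float64(0.0040806638200642665)])
board_end (array([ 0.51544448, -0.08204645,  0.27041785]), [np.float64(0.04632530114120661), np.float64(0.04632530114120662)])
 all (array([ 0.52553723, -0.03197578,  0.18802592]), [np.float64(0.04342929376689424), np.float64(0.08734723132393596), np.float64(0.08145932610677549), np.float64(0.028779282713540126)])
```

View pics/w2.png

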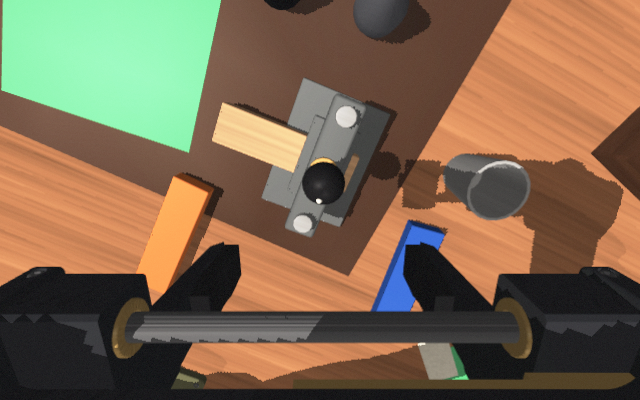

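The picture shows the wooden board, its end near (217,122), clamped in the press. The ball is at (323,183) with its dot at (319,201), and the nuts are at (346,116) and (303,223). I'll check the axis against the nut midpoint, which is an independent measurement.

Run:
```python
from h import *
import pickle
i,_=pickle.load(open('w2.pkl','rb'))
a,b=[plane(i,p,.1) for p in((346,116),(303,223))]
print(a,b,(a+b)/2,np.linalg.norm(a-b),np.degrees(np.arctan2(*(a-b)[[1,0]])))
for n in ('top',): 
  j=ctrl.camera_info(n); c,d=[plane(j,(220+x/590*260,110+y/590*260),.1) for x,y in((247,185),(260,317))]; print((c+d)/2,np.degrees(np.arctan2(*(c-d)[[1,0]])),np.linalg.norm(c-d))
dot=plane(i,(319,201),.158); print('dot',dot, 'top proj ball', proj(i,[.540,-.1133,.14]))
for p in((213,138),(222,104)): print(plane(i,p,.032))
s=ctrl.get_state(); M=rot(s['orientation']); print('tool delta cm',100*M.T@(np.array([.540,-.1133,.132])-s['position']))
```

```text
[ 0.60206862 -0.10825664  0.1       ] [ 0.47957664 -0.11823943  0.1       ] [ 0.54082263 -0.11324803  0.1       ] 0.12289809362156158 4.659165057473877
[ 0.53861009 -0.11479012  0.1       ] 4.6169544083347125 0.12383070721612034
dot [ 0.52777404 -0.11507648  0.158     ] top proj ball [[323.19444754 182.8918376 ]]
[0.5063085  0.02096182 0.032     ]
[0.54886874 0.02488514 0.032     ]
tool delta cm [ 0.20512771 -0.86453359 14.74900465]
```

```bash
python3 -m creep '0.2 -0.86 0 0 0 0 0;0 0 2 0 0 9 0;0 0 2 0 0 9 0;0 0 2 0 0 9 0;0 0 2 0 0 9 0;0 0 1 0 0 0 0;0 0 0 0 0 0 0;0 0 0 0 0 0 0'
python3 look.py w3 ball_center
python3 - <<'E'
from h import *
s=ctrl.get_state(); M=rot(s['orientation']); print('tool delta cm',100*M.T@(np.array([.540,-.1133,.132])-s['position']),M[:,2])
E
```

```text
clock: 4.4
position: [0.5413, -0.1121, 0.1903]
orientation: [0.001, -0.644, 0.765, -0.0]
contact_force: [-0.7, -0.8, -0.5]
opening: 0.0881
4.4 [ 0.5413 -0.1121  0.1903] -99.75047683281178 [ 0.1   0.67  0.03  1.85 -0.04  0.61 -1.58]
ball_center [([323.8, 232.1], 0.73, [0.5402, -0.1136, 0.14])]
tool delta cm [0.13105412 0.10925284 5.84603273] [ 1.61235112e-03 -7.18378510e-05 -9.99998698e-01]
```

```bash
python3 -m creep '0.13 0.12 1.5 0 0 0 0;0 0 1.5 0 0 0 0;0 0 1.5 0 0 0 0;0 0 1.35 0 0 0 0;0 0 0 0 0 0 0;0 0 0 0 0 0 0.7;0 0 0 0 0 0 1;0 0 0 0 0 0 1;0 0 0 0 0 0 1;0 0 0 0 0 0 1' 45
```

```text
clock: 5.75
position: [0.5393, -0.1131, 0.1314]
orientation: [0.0, -0.644, 0.765, -0.0]
contact_force: [-0.8, -1.3, 0.9]
opening: 0.0401
```

```bash
python3 -m creep '0 0 0 0 0 -8 1;0 0 0 0 0 -8 1;0 0 0 0 0 -8 1;0 0 0 0 0 -8 1;0 0 0 0 0 -8 1;0 0 0 0 0 0 1'; python3 -c "
from h import *
s=ctrl.get_state();print(s['wrist_torque'],s['joints'].round(2),np.degrees(np.angle(complex(*rot(s['orientation'])[:2,0]))))"
python3 -m creep '0 0 0 0 0 -8 1;0 0 0 0 0 -8 1;0 0 0 0 0 -8 1;0 0 0 0 0 -8 1;0 0 0 0 0 -8 1;0 0 0 0 0 -8 1;0 0 0 0 0 -8 1;0 0 0 0 0 -8 1;0 0 0 0 0 -8 1;0 0 0 0 0 -8 1;0 0 0 0 0 -8 1;0 0 0 0 0 -8 1;0 0 0 0 0 -8 1;0 0 0 0 0 0 1;0 0 0 0 0 0 1'; python3 -c "
from h import *
s=ctrl.get_state();print(s['wrist_torque'],s['joints'].round(2),np.degrees(np.angle(complex(*rot(s['orientation'])[:2,0]))))
i=ctrl.camera_info('top');im=ctrl.capture('top');cv2.imwrite('pics/t2.png',im)
print(ctrl.tip_of('top','board_end')[0:3])"
```

```text
clock: 6.5
position: [0.5394, -0.1131, 0.1314]
orientation: [-0.0, 0.866, -0.499, 0.0]
contact_force: [-0.2, 0.7, 1.2]
opening: 0.0376
[0.0256852  0.01166139 0.1137647 ] [ 0.22  0.77 -0.15  1.89  0.23  0.5  -1.14] -59.902510622601966
clock: 8.38
position: [0.5398, -0.1131, 0.1314]
orientation: [0.0, 0.927, 0.375, 0.0]
contact_force: [2.3, 0.3, 1.8]
opening: 0.0378
[-0.00360857 -0.48883569  0.08471721] [ 0.5   0.84 -0.64  1.88  0.77  0.69  0.15] 44.00781010778857
[{'xy': [270.7, 348.8], 'confidence': 0.97}, {'xy': [271.6, 230.2], 'confidence': 0.7}, {'xy': [273.7, 156.2], 'confidence': 0.59}]
```

```bash
python3 -m creep '0 0 0 0 0 0 0;0 0 0 0 0 0 0;0 0 0 0 0 0 0;0 0 -2 0 0 10 0;0 0 -2 0 0 10 0;0 0 -2 0 0 10 0;0 0 -2 0 0 10 0;0 0 -2 0 0 10 0;0 0 0 0 0 10 0;0 0 0 0 0 10 0;0 0 0 0 0 10 0;0 0 0 0 0 10 0;0 0 0 0 0 10 0;0 0 0 0 0 0 0;0 0 0 0 0 0 0'; python3 look.py w4 ball_center board_end board
python3 - <<'E'
from h import *
im=cv2.imread('pics/w4.png')[60:310,160:480]; cv2.imwrite('pics/w4c.png',cv2.resize(im,None,fx=2.4,fy=2.4,interpolation=cv2.INTER_CUBIC))
E
```

```text
clock: 10.35
position: [0.5391, -0.113, 0.2311]
orientation: [0.0, 0.884, -0.467, -0.0]
contact_force: [-0.6, 0.1, -0.1]
opening: 0.088
10.35 [ 0.5391 -0.113   0.2311] -55.653279216166226 [ 0.28  0.62 -0.27  1.81  0.23  0.74 -1.07]
ball_center [([322.1, 210.1], 0.75, [0.5391, -0.1139, 0.14])]
board_end [([360.3, 361.5], 0.68, [0.3436, -0.3141, 0.02]), ([111.8, 282.1], 0.68, [0.2666, 0.0318, 0.02]), ([469.2, 210.2], 0.27, [0.6032, -0.2845, 0.02])]
board [([286.7, 154.2], 0.97, [0.5325, -0.0671, 0.0]), ([144.5, 229.3], 0.9, [0.3456, 0.0332, 0.0]), ([385.0, 309.8], 0.8, [0.4235, -0.3017, 0.0])]
```

View pics/w4c.png

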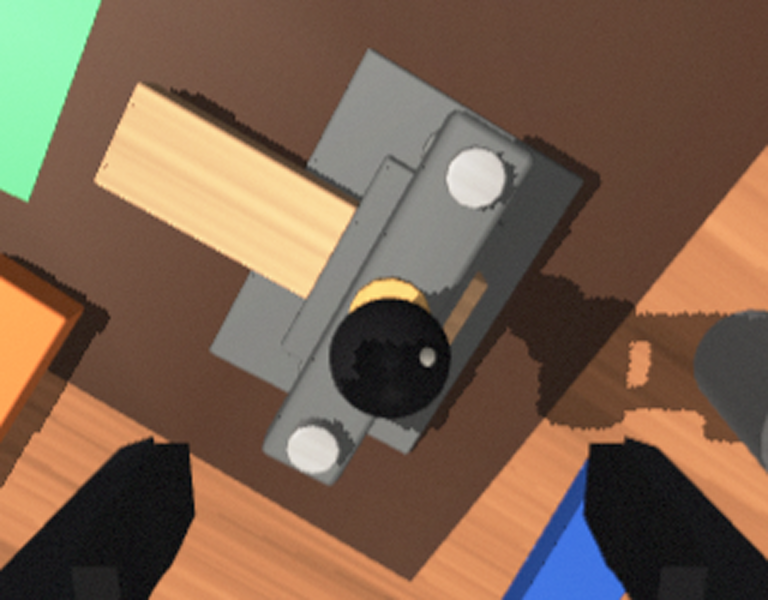

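The board is undisturbed. The dot has moved round to crop (428,357), with the ball centre at (390,358). I'll work out the screw angle.

Run:
```python
from h import *
import pickle
i,_=pickle.load(open('w4.pkl','rb'))
d=(160+428/2.4,60+357/2.4); c=(160+390/2.4,60+358/2.4)
print(plane(i,c,.14)); ax=np.array([.5398,-.1135,.14])
o,r=ray(i,d); w=o-ax; b=w@r; t=-b-np.sqrt(max(0,b*b-(w@w-.0004))); p=o+t*r-ax
a=np.degrees(np.arctan2(p[1],p[0])); print(p,a,'screw',(a-184.65)%360)
i,_=pickle.load(open('w2.pkl','rb')); o,r=ray(i,(319,201)); w=o-ax; b=w@r; p=o+(-b-np.sqrt(b*b-(w@w-.0004)))*r-ax; print('start',p,(np.degrees(np.arctan2(p[1],p[0]))-184.65)%360)
s=ctrl.get_state(); M=rot(s['orientation']); print('tool delta cm',100*M.T@(ax-[0,0,.008]-s['position']))
```

```text
[ 0.53992294 -0.11370465  0.14      ]
[ 0.01135551 -0.00652908  0.01511369] -29.897610327635604 screw 145.4523896723644
start [-0.01286524 -0.00195897  0.0151871 ] 4.00784945476579
tool delta cm [ 0.06669168 -0.03051067  9.91826316]
```

```bash
python3 -m creep '0.07 -0.03 2.5 0 0 0 0;0 0 2.5 0 0 0 0;0 0 2.5 0 0 0 0;0 0 1.5 0 0 0 0;0 0 1 0 0 0 0;0 0 0 0 0 0 0;0 0 0 0 0 0 1;0 0 0 0 0 0 1;0 0 0 0 0 0 1;0 0 0 0 0 0 1;0 0 0 0 0 0 1' 45
python3 -m creep '0 0 0 0 0 -8 1;0 0 0 0 0 -8 1;0 0 0 0 0 -8 1;0 0 0 0 0 -8 1;0 0 0 0 0 -8 1;0 0 0 0 0 -8 1;0 0 0 0 0 -8 1;0 0 0 0 0 -8 1;0 0 0 0 0 -8 1;0 0 0 0 0 -8 1;0 0 0 0 0 -8 1;0 0 0 0 0 -8 1;0 0 0 0 0 -8 1;0 0 0 0 0 -5 1;0 0 0 0 0 0 1;0 0 0 0 0 0 1'
python3 -m creep '0 0 0 0 0 0 0;0 0 0 0 0 0 0;0 0 0 0 0 0 0;0 0 -2.5 0 0 0 0;0 0 -2.5 0 0 0 0;0 0 -2.5 0 0 0 0;0 0 -2.5 0 0 0 0;0 0 0 0 0 0 0;0 0 0 0 0 0 0'; python3 look.py w5 ball_center board_end board
python3 - <<'E'
from h import *
im=cv2.imread('pics/w5.png'); cv2.imwrite('pics/w5c.png',im[0:320,120:540][:, :])
E
```

```text
clock: 11.92
position: [0.5399, -0.1135, 0.1313]
orientation: [0.0, 0.884, -0.468, 0.0]
contact_force: [-1.6, 1.7, 0.6]
opening: 0.0401
clock: 13.92
position: [0.5403, -0.1134, 0.1313]
orientation: [0.0, 0.895, 0.447, 0.0]
contact_force: [0.9, 1.1, 0.3]
opening: 0.0376
clock: 15.05
position: [0.5393, -0.1138, 0.2304]
orientation: [-0.0, 0.894, 0.448, -0.001]
contact_force: [0.6, -0.0, 1.0]
opening: 0.0881
15.05 [ 0.5393 -0.1138  0.2304] 53.17207690798461 [ 0.6   0.73 -0.83  1.79  0.67  0.93  0.4 ]
ball_center [([322.7, 208.1], 0.59, [0.5389, -0.1128, 0.14])]
board_end [([422.5, 91.9], 0.93, [0.5316, 0.0258, 0.02]), ([72.8, 143.2], 0.9, [0.3435, -0.3156, 0.02])]
board [([351.4, 142.5], 0.73, [0.5329, -0.0655, 0.0]), ([145.6, 191.1], 0.69, [0.4284, -0.305, 0.0]), ([420.8, 91.5], 0.21, [0.5333, 0.0298, 0.0])]
```

View pics/w5.png

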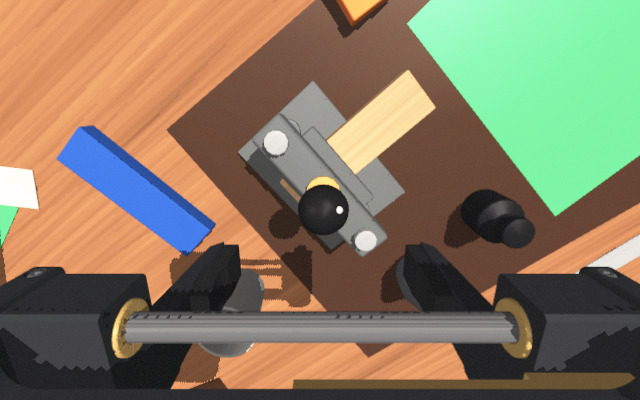

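The dot is now at (340,210) and the ball at (323,209). The board's outer end is at about (422,88), unmoved.

Run:
```python
from h import *
import pickle
i,_=pickle.load(open('w5.pkl','rb')); ax=np.array([.5395,-.1133,.14])
im=cv2.imread('pics/w5.png'); g=im[185:235,298:350].min(axis=2); n,l,st,ce=cv2.connectedComponentsWithStats((g>150).astype(np.uint8)); print(st[1:],ce[1:]+[298,185])
for d in ((340,210),(340,211),(339,209)):
    o,r=ray(i,d); w=o-ax; b=w@r; p=o+(-b-np.sqrt(b*b-(w@w-.0004)))*r-ax
    print(p,'screw',(np.degrees(np.arctan2(p[1],p[0]))-184.65)%360)
for p in ((410,70),(435,106)): print(plane(i,p,.032))
```

```text
[[38 21  7  8 42]] [[339.14285714 209.5       ]]
[0.00399121 0.01285961 0.01478854] screw 248.10733873674968
[0.0045583  0.01243724 0.01498456] screw 245.2218878108433
[0.00281666 0.01278345 0.01512117] screw 252.9242071424734
[0.50415857 0.02324964 0.032     ]
[0.54932106 0.02582065 0.032     ]
```

The screw is at about 250° (4.36 rad), so the press is open. Next I'll go over the board end with the jaws across its width.

```bash
python3 -m creep '0 0 0 0 0 9.7 0;0 0 0 0 0 9.7 0;0 0 0 0 0 9.7 0;0 0 0 0 0 9.7 0;0 0 0 0 0 9.7 0;0 -2.9 0 0 0 0 0;0 -2.9 0 0 0 0 0;0 -2.9 0 0 0 0 0;0 -2.9 0 0 0 0 0;0 0 0 0 0 0 0;0 0 0 0 0 0 0'; python3 look.py w6 board_end board
```

```text
clock: 16.62
position: [0.5304, 0.0008, 0.2308]
orientation: [0.001, 0.999, 0.04, -0.0]
contact_force: [0.7, 0.0, -0.4]
opening: 0.088
16.625 [0.5304 0.0008 0.2308] 4.622808075383865 [ 0.27  0.64 -0.59  1.86  0.49  0.79 -0.5 ]
board_end [([175.2, 372.3], 0.68, [0.3414, -0.3107, 0.02]), ([79.8, 124.1], 0.63, [0.261, 0.0355, 0.02]), ([321.6, 156.0], 0.62, [0.5287, 0.0219, 0.02])]
board [([165.5, 135.6], 0.94, [0.3439, 0.0277, 0.0]), ([236.4, 362.2], 0.84, [0.425, -0.3061, 0.0]), ([319.9, 223.2], 0.67, [0.5338, -0.0685, 0.0])]
```

View pics/w6.png

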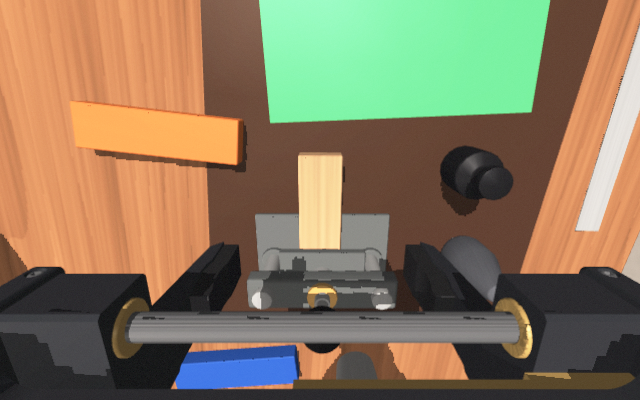

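The board's end is at (321,155), square with the jaws and central, with room on both sides. I'll check its height from two views before descending.

```bash
python3 - <<'E'
from h import *
import pickle
a,b=[pickle.load(open(f'w{k}.pkl','rb'))[0] for k in (5,6)]
print(tri([ray(a,(422.5,91.9)),ray(b,(321.6,156))]))
print('top edge',tri([ray(a,(422,88)),ray(b,(320.5,154))]))
E
python3 -m creep '0 -0.1 3 0 0 0 0;0 0 3 0 0 0 0;0 0 3 0 0 0 0;0 0 3 0 0 0 0;0 0 3 0 0 0 0;0 0 2 0 0 0 0;0 0 0 0 0 0 0'
```

```text
(array([0.52925269, 0.02332695, 0.02996399]), [np.float64(0.0007045394145668761), np.float64(0.0007045394145671176)])
top edge (array([0.52699661, 0.02530682, 0.02728589]), [np.float64(0.0002422204759978464), np.float64(0.00024222047599758138)])
clock: 17.65
position: [0.5296, 0.0021, 0.06]
orientation: [0.0, 0.999, 0.04, -0.001]
contact_force: [-0.4, 0.4, 0.5]
opening: 0.088
```

Top edge measures 27 mm high (expected 32), which is consistent within error. I'll descend and grip.

```bash
python3 -m creep '0 0 1.5 0 0 0 0;0 0 1.5 0 0 0 0;0 0 1 0 0 0 0;0 0 0 0 0 0 0;0 0 0 0 0 0 1;0 0 0 0 0 0 1;0 0 0 0 0 0 1;0 0 0 0 0 0 1;0 0 0 0 0 0 1;0 0 0 0 0 0 1' 50
python3 -m creep '0 -0.5 -0.15 0 0 0 1;0 -1 0 0 0 0 1;0 -1 0 0 0 0 1;0 0 0 0 0 0 1'
```

```text
clock: 18.9
position: [0.5304, 0.0031, 0.0213]
orientation: [0.0, 0.999, 0.041, 0.0]
contact_force: [0.5, -0.1, 0.1]
opening: 0.0499
clock: 19.4
position: [0.5283, 0.03, 0.0227]
orientation: [-0.001, 0.999, 0.042, 0.0]
contact_force: [-0.4, -0.7, -0.4]
opening: 0.0496
```

```bash
python3 -m creep '0 -1.2 0 0 0 0 1;0 -1.2 0 0 0 0 1;0 -1.2 0 0 0 0 1;0 -1.2 0 0 0 0 1;0 -1.2 0 0 0 0 1;0 -1.2 0 0 0 0 1;0 -1.2 0 0 0 0 1;0 -1.2 0 0 0 0 1;0 -1.2 0 0 0 0 1;0 -1.2 0 0 0 0 1;0 0 0 0 0 0 1;0 0 0 0 0 0 1'
python3 - <<'E'
from h import *
cv2.imwrite('pics/s2.png',cv2.resize(ctrl.capture('scene')[110:310,210:490],None,fx=2.5,fy=2.5,interpolation=cv2.INTER_CUBIC)); print(ctrl.get_state()['contact_force'],ctrl.get_state()['wrist_torque'])
E
```

```text
clock: 20.9
position: [0.5185, 0.1469, 0.0226]
orientation: [0.001, 0.999, 0.041, -0.0]
contact_force: [0.4, -1.4, -1.4]
opening: 0.0496
[ 0.07465481 -0.81318519 -0.62954695] [ 0.05157957 -0.09226659  0.03388334]
```

View pics/s2.png

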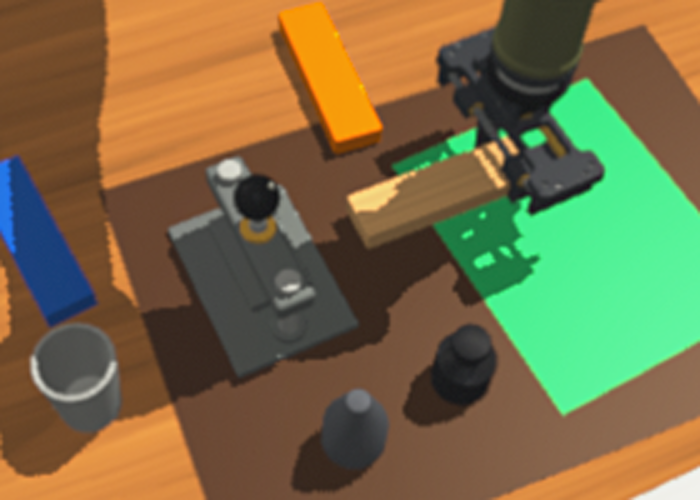

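The board is out, level in the gripper, with its inner end about 25 mm clear of the bed. The weights and tin haven't moved. I'll lower it by about 9 mm.

```bash
python3 -m creep '0 -0.5 0.3 0 0 0 1;0 -0.5 0.3 0 0 0 1;0 0 0.2 0 0 0 1;0 0 0.1 0 0 0 1;0 0 0 0 0 0 1;0 0 0 0 0 0 1'
```

```text
clock: 21.7
position: [0.5178, 0.1574, 0.0138]
orientation: [0.0, 0.999, 0.041, 0.0]
contact_force: [-0.7, -0.9, -0.7]
opening: 0.0501
```

```bash
python3 -m creep '0 0 0.1 0 0 0 1;0 0 0 0 0 0 1;0 0 0 0 0 0 1' 10
python3 -m creep '0 0 0 0 0 0 0.4;0 0 0 0 0 0 0.35;0 0 0 0 0 0 0.3;0 0 0 0 0 0 0.2;0 0 0 0 0 0 0;0 0 0 0 0 0 0;0 0 -1 0 0 0 0;0 0 -2.5 0 0 0 0;0 0 -5 0 0 0 0;0 0 -5 0 0 0 0;0 0 -5 0 0 0 0;0 0 0 0 0 0 0;0 0 0 0 0 0 0'
python3 look.py w7 board board_end ball_center
python3 - <<'E'
from h import *
i=ctrl.camera_info('scene');cv2.imwrite('pics/s3.png',cv2.resize(ctrl.capture('scene')[110:310,210:490],None,fx=2.5,fy=2.5,interpolation=cv2.INTER_CUBIC))
for t in('board','board_end','tin'):print(t,[(d['xy'],plane(i,d['xy'],0.012 if t=='board_end' else 0).round(3)) for d in ctrl.tip_of('scene',t)[:4]])
ctrl.capture('top');i=ctrl.camera_info('top')
for t in('knob_weight','cone_weight','tin','board'):print(t,[(plane(i,d['xy'],0).round(3)) for d in ctrl.tip_of('top',t)[:3]])
E
```

```text
clock: 22.08
position: [0.5179, 0.1574, 0.0134]
orientation: [0.0, 0.999, 0.041, 0.0]
contact_force: [-1.5, -0.6, 5.5]
opening: 0.0498
clock: 23.7
position: [0.5174, 0.157, 0.1977]
orientation: [0.0, 0.999, 0.041, -0.0]
contact_force: [-0.8, 0.2, -0.3]
opening: 0.0878
23.7 [0.5174 0.157  0.1977] 4.66151341164735 [-0.07  0.69 -0.52  1.86  0.5   0.72 -0.79]
board [([171.8, 264.2], 0.97, [0.3431, 0.0325, 0.0]), ([321.8, 234.5], 0.74, [0.5235, 0.087, 0.0])]
board_end [([326.2, 162.4], 0.68, [0.5207, 0.1775, 0.02]), ([91.3, 260.2], 0.63, [0.2617, 0.0427, 0.02])]
ball_center [([327.1, 160.4], 0.17, [0.5175, 0.2017, 0.14])]
board [([343.1, 145.1], array([0.355, 0.037, 0.   ])), ([386.8, 190.3], array([ 0.523,  0.085, -0.   ])), ([224.5, 207.3], array([ 0.429, -0.3  ,  0.   ]))]
board_end [([207.6, 178.5], array([ 0.341, -0.319,  0.012])), ([419.9, 173.7], array([0.515, 0.178, 0.012])), ([330.1, 118.1], array([0.266, 0.035, 0.012]))]
tin [([245.5, 270.8], array([ 0.605, -0.296,  0.   ]))]
knob_weight [array([0.699, 0.019, 0.   ])]
cone_weight [array([ 0.718, -0.099,  0.   ])]
tin [array([ 0.597, -0.298,  0.   ]), array([0.505, 0.178, 0.   ])]
board [array([0.516, 0.088, 0.   ]), array([ 0.427, -0.307,  0.   ]), array([0.349, 0.031, 0.   ])]
```

View pics/s3.png

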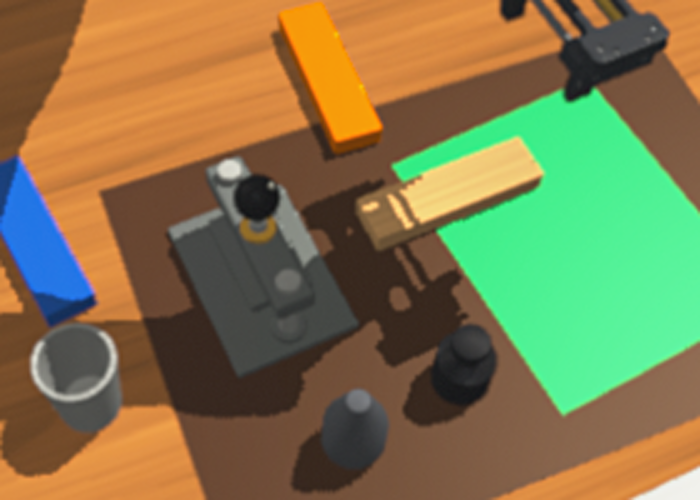

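The board lies flat with its centre at about (0.52, 0.087), about 200 mm from the screw axis. Everything else is in place and the gripper is clear, so I'll hand in.

```bash
python3 -c "
from cell import ctrl
print(ctrl.close_job())"
```

```text
the job is handed in; nothing more can be done
None
```

I unscrewed the press in two holds of about 141° and 107°, drew the board out level by about 155 mm, lowered it onto the bench and let go. I handed the job in at about 24 s; no verdict is reported.

**Last checks**
- **Screw:** about 250° (4.36 rad) by the white dot, give or take 4°; the threshold is 229° (4.0 rad).
- **Board:** it lies flat in the last picture, with its centre at about (0.52, 0.087), 200 mm from the screw axis. I took its height from the lowering (the bench pushed back 5.5 N at the expected height) and did not measure it separately after release. Part of it rests on the green sheet, which I took to be flat on the bench.
- **Weights and tin:** the weights read within about 6 mm of their first readings. For the tin the two cameras differ: 14 mm from the first reading in the top view and about 4 mm in the scene view. I put that down to detector noise, since the arm was never near it.
- **Gripper:** open and about 20 cm above the bench, touching nothing.

**Readings that disagreed**
- The fixed cameras put the ball about 6–8 mm from the wrist camera's estimate. I used the wrist estimate, which agreed with the midpoint of the column nuts to 1 mm.
- While turning, the grip opening fell from 40 to 37.6 mm, but the dot showed almost no slip.
- Two views put the board's top edge at 27 mm against an expected 32 mm.

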